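Sort a potter's tools and clay offcut after trimming

TASK

Clear up after trimming: lay the two wire-loop tools across both rails of the wave-topped wooden rack, each in a dip of its own and about centred, so that their wire ends hang clear and dry. Lay the blue rib flat in the empty bay of the wooden tray, next to the dark oval rib. Put the clay offcut in the white crock, then close the crock with its lid, fully seated, so that the clay stays damp.

Things in the scene. Friction and masses are not known exactly. Their poses are not given: they have to be found in the camera images.
- red_loop (a point): Double-ended wire-loop trimming tool with a red-brown wooden handle, loose, lying flat on a grey board, 10 mm above the counter: 177 mm long with the wire loops (18 mm wide), the solid round handle is 10 mm thick and 114 mm long. The point is the handle's centre, 5 mm above its underside; y runs along the tool, z up.
- tan_loop (a point): Double-ended wire-loop trimming tool with a light tan wooden handle, loose, lying flat on a grey board, 10 mm above the counter: 162 mm long with the wire loops (18 mm wide), the solid round handle is 10 mm thick and 100 mm long. The point is the handle's centre, 5 mm above its underside; y runs along the tool, z up.
- rib (a point): Blue rib (potter's scraper, a flat half-moon shape with round edges), firm, loose, lying flat on the same board: 50 mm wide along its x, 80 mm long along its y, 9 mm thick. The point is its centre, half-way up (4.5 mm above its underside); z up.
- lump (a point): Rounded offcut of cream-coloured leather-hard clay, firm, loose on the same board: 36 mm wide along its x, 52 mm long along its y, 20 mm high. The point is its centre, 10 mm above its underside; z up.
- lid_knob (a point): Knob of the crock's round wooden lid, loose (160 g), lying upright on the counter: disc 146 mm across, 10 thick; under it a cork plug 114 across, 8 deep, bevelled; on top in the middle a round knob 26 across, 37 high. The point lies on the axis in the knob's thick part (8 mm of it below, 8 above), 26 mm above the disc's top, 44 mm above the plug's underside; z up.
- rack: Light wooden drying rack, fixed: two rails 156 mm long along y, 12 thick, centred at x = -38 and +38 mm, open between. Their tops are waves: dips at y = -42, 0, +42 mm (floor 13 wide, 36 mm above the counter) between round humps 50 mm high. A tool in a dip of both rails lies along the rack's x, its centre 41 mm up. Origin: middle of the underside, on the counter; z up.
- rib_bay (a point): Empty bay of a fixed shallow wooden tray with dark walls (125 x 175 mm outside, 18 high) that has a dark brown oval rib in its other bay, at +y. The point is the centre of the empty bay's floor, 6 mm above the counter; inside, the bay is 113 mm along x and 95 mm along y; its walls rise 12 mm above the floor (the divider 10); z up.
- crock_floor (a point): White round crock, open, fixed: 140 mm across, 56 high; inside 130 mm across at the mouth, 118 at the floor. The point is the centre of its inner floor, 8 mm above the counter and 48 mm below the rim; z up. With the lid seated its disc rests on the rim, the plug hangs inside with about 8 mm to spare all round, and the knob's point is 84 mm above this point.

How it is judged:
By the outcome, as a careful person would: the job done as asked, in the order asked, and still so for the second after the job is handed in, with the robot touching nothing.
It also fails if it takes over 118 s, if anything falls off the work surface, if the arm or the gripper's body presses on something with over 40 N, if the wrist force passes 120 N, or if a joint passes its speed limit or range.

ROBOT

A 6-joint arm with a two-finger parallel gripper is mounted at the origin on a cart in front of the work surface, level with it; the furniture and walls round the work are solid. World frame = base frame: x ahead of the robot, y to its left, z up, the work surface at z = 0. Lengths are in m, angles in rad, forces in N, time in s.
With the tool pointing down it reaches from about 0.35 to 0.775 m from the base axis. Payload 5.5 kg.
Tool frame: the origin (TCP) lies at the very end of the fingers, on their centre line; the grasp point (between the pads) lies env.pinch_z behind it (env.pinch_z is the distance from the TCP to the grasp point, in m); z points along the fingers, y is the line along which they close (so a half turn about z gives the same grasp; the last joint's range is limited). The gripper opens to 85 mm and grips with 20 to 120 N. Pads are 22 mm wide; open, the fingers measure 114 mm over their backs; the gripper's body (76 mm by 85 mm) begins 54 mm behind the grasp point. The pads swing forward as they close: fully open they stand 13 mm farther back than shut.
Start: joints at [-1.421, 0.313, 0.046, 1.304, 0, 1.431], TCP at [0.164, -0.551, 0.199] pointing down, gripper open.
Joint ranges: [-2.76, 2.76], [-0.86, 1.69], [-1.03, 1.26], [-2.2, 2.34], [-1.47, 1.5], [-3.14, 3.14]. Speed limits (rad/s): [2.57, 2.57, 3.14, 3.14, 3.14, 3.14].

INTERFACE

Orientations are given as a unit quaternion [w, x, y, z].
In Python, from workcell import env, eyes gives the robot as it stands.
- The arm moves only by the shell command python3 -m jog 'ROWS' [FORCE]. ROWS is JSON, one flat list of numbers, 7 for each row, row after row: the shift along the world's x, y, z as a fraction of full scale, then the turn, a rotation vector about the world's x, y, z as a fraction of full scale, then the opening, from -1 (shut) to 1 (fully open), so that 0 is half open. A call has 1 to 12 rows; each row is the pose to reach, as a shift and turn from the pose commanded when the call began, turning the shorter way round; what a row does not reach only later rows make up. Full scale, the value 1, is 20 cm for a shift and pi rad for a turn. A row lasts 1/12 s, in which the tool goes at most 41.7 mm and 7.16 degrees, less where a joint would pass 70% of its speed; a pose out of reach is approached as far as the arm can. A call with a number of a shift or a turn outside -1 to 1 is refused whole. A call with a gripper value outside its range is refused whole. The fingers move at their own pace and stop on an object; FORCE is the grip in N (left out, the last holds). Time passes only in rows, so rows that repeat a pose let the fingers close. It gives the time, the measured TCP pose, the force, the opening and the grip force at its end, in the units of the state.
- env.get_state(): the state, without advancing time (a new reading comes with each control period).
- eyes.read_camera(name): name is "scene" or "side" or "wrist"; returns (picture, depth): 400x640x3 uint8, red, green, blue; 400x640 float32, m along the optical axis (not along the pixel's ray), 0 where there is no reading.
- eyes.calibration(name): a dict with "fx", "fy", "cx", "cy" (pixels), "R" (3x3) and "t" (3): a world point X has camera coordinates R X + t; the wrist camera has in their place "tool_from_camera" (4x4, takes a point from camera to tool coordinates, whose origin is the TCP and whose axes are the flange's). Camera axes: x right, y down, z forward; pixel columns grow to the right and rows downward; lengths in m; the calibration is good to about 2 mm. The wrist camera is an equidistant fisheye: a pixel r from the principal point sees the ray r / f radians off the axis. A picture is of the moment at which its call begins: read the wrist's pose just before it. calibration takes no time and is no camera call.
- env.hand_in(): hands the job in; it is judged then, once.
The state is a dict: "clock": time; "joint_pos": joint angles; "qvel": joint speeds; "tau": joint torques, N m; "tcp_pos": TCP position; "orientation": TCP orientation; "wrist_force": force on the tool from outside, world axes, zero at the start; "ft_torque": the same for the moment, N m; "finger_gap": finger opening in m; "grip_force": force on a finger pad.
Only numpy, scipy, OpenCV 4.12 (cv2) and the standard library are available. Lean on these libraries where they do the work, as an engineer would, in place of code of your own. Each camera call takes 0.05 s, during which the arm holds its last target. There are 200 camera calls.

## Working session

There is one attempt and no reset: what is moved stays moved. The work goes in short steps, Python scripts to look and compute and a shell command to move; the robot and the scene stay as the last step left them, time stands still between calls to the robot, and variables do not carry over. Pictures are saved under pics/ and viewed, at most 14 in all, crops included, and the job is handed in when it is done.

```bash
mkdir -p pics; cat > h.py <<'E'
import numpy as np, cv2
from workcell import env, eyes
def snap(n,fn):
    im,d=eyes.read_camera(n); cv2.imwrite(f'pics/{fn}.png',im[:,:,::-1]); np.save(f'pics/{fn}.npy',d); return im,d
def cloud(n,d):
    c=eyes.calibration(n); v,u=np.mgrid[0:400,0:640]
    P=np.stack([(u-c['cx'])/c['fx']*d,(v-c['cy'])/c['fy']*d,d],-1)
    return (P-np.array(c['t']))@np.array(c['R'])
E
python3 - <<'E'
from h import *
print(env.pinch_z, env.get_state())
snap('scene','s0');snap('side','d0')
for n in('scene','side'):
    c=eyes.calibration(n); print(n,c['fx'],-np.array(c['R']).T@c['t'])
E
```

```text
0.0187 {'clock': 0.0, 'joint_pos': array([-1.42062694e+00,  3.14011391e-01,  4.49638091e-02,  1.30358578e+00,
       -4.10326408e-05,  1.43119266e+00]), 'qvel': array([ 0.00266669, -0.00044349, -0.00077569,  0.0003927 ,  0.00027788,
       -0.00139239]), 'tau': array([ 2.37698632e-04, -4.80630898e+01,  2.98529828e+01,  1.94752071e-02,
       -9.29870180e-05,  1.46685812e-05]), 'tcp_pos': array([ 0.16418644, -0.55046256,  0.19799646]), 'orientation': array([-9.18397613e-04,  9.89521875e-01,  1.44380103e-01, -2.53684081e-05]), 'wrist_force': array([-0.28559487,  0.00503274,  0.61160561]), 'ft_torque': array([-0.02088095, -0.03095299,  0.0298938 ]), 'grip_force': 0.0, 'finger_gap': 0.08529357612324212}
scene 437.0556692439349 [ 0.41328937 -0.82833501  0.69260329]
side 414.49616430788274 [ 0.03256851 -0.88436945  0.61125611]
```

View pics/s0.png

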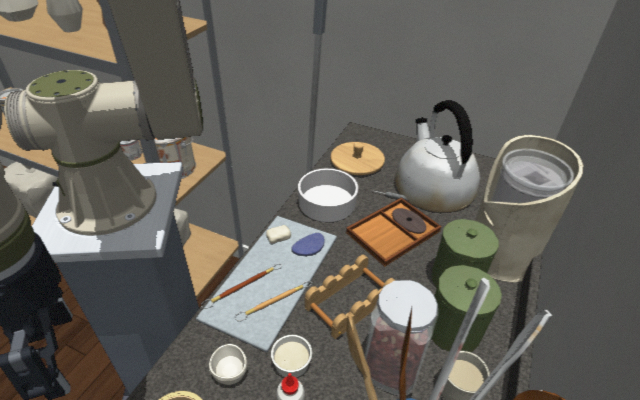

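View pics/d0.png

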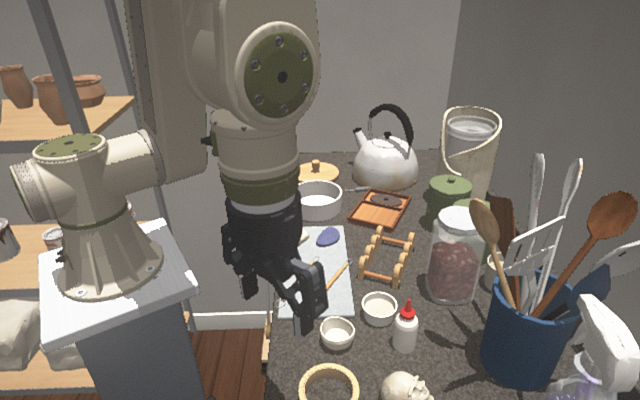

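```bash
cat >> h.py <<'E'
def bird(n,im,fn,z=0.015,x0=.25,x1=.75,y0=-.35,y1=.4):
    # picture: right = -y (from y1), down = -x (from x1); 1 px = 1 mm
    c=eyes.calibration(n);K=np.array([[c['fx'],0,c['cx']],[0,c['fy'],c['cy']],[0,0,1]])
    R=np.array(c['R']);t=np.array(c['t'])
    # u right -> y=y1-u/1000 ; v -> x=x1-v/1000
    M=K@np.column_stack([R[:,1]*-.001,R[:,0]*-.001,R@[x1,y1,z]+t])
    o=cv2.warpPerspective(im,np.linalg.inv(M),(int((y1-y0)*1000),int((x1-x0)*1000)),flags=cv2.INTER_CUBIC)
    for i in range(0,o.shape[1],50): cv2.line(o,(i,0),(i,6),(255,0,0),1)
    for i in range(0,o.shape[0],50): cv2.line(o,(0,i),(6,i),(255,0,0),1)
    cv2.imwrite(f'pics/{fn}.png',o[:,:,::-1]); return o
E
python3 - <<'E'
from h import *
im=cv2.imread('pics/s0.png')[:,:,::-1]; P=cloud('scene',np.load('pics/s0.npy'))
bird('scene',im,'b0')
for nm,u,v in [('red',243,285),('redA',222,298),('redB',268,273),('tan',272,300),('tanA',250,311),('tanB',298,289),('rib',308,244),('lump',279,234),('knob',358,150),('lid',345,160),('crock',328,200),('tray',380,237),('ovalrib',410,220),('cup',229,365),('kettle',437,170),('tablenear',180,330),('board',230,310)]:
    print(nm,P[v,u].round(3))
E
```

```text
red [ 0.331 -0.286  0.017]
redA [ 0.292 -0.31   0.011]
redB [ 0.379 -0.253  0.009]
tan [ 0.387 -0.327  0.019]
tanA [ 0.346 -0.348  0.018]
tanB [ 0.436 -0.303  0.017]
rib [ 0.464 -0.189  0.02 ]
lump [ 0.403 -0.162  0.027]
knob [0.618 0.119 0.045]
lid [0.583 0.11  0.02 ]
crock [ 0.523 -0.036  0.009]
tray [ 0.625 -0.165  0.006]
ovalrib [ 0.701 -0.124  0.015]
cup [ 0.313 -0.445  0.006]
kettle [ 0.768 -0.054  0.101]
tablenear [ 0.108 -0.097 -0.404]
board [ 0.309 -0.338  0.011]
```

View pics/b0.png

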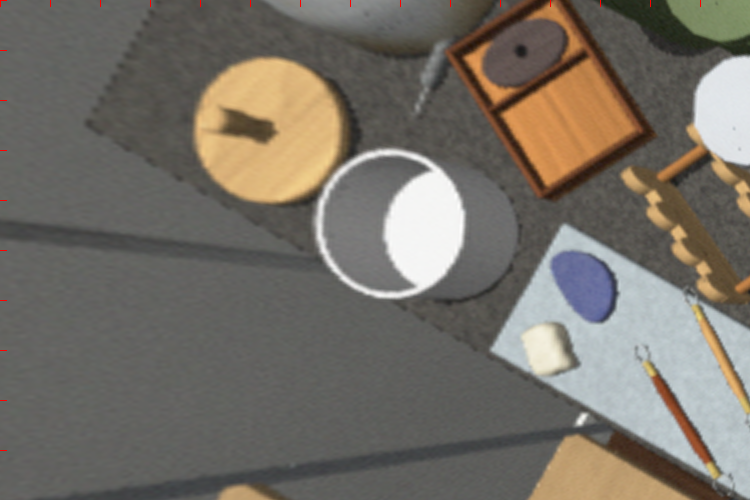

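```bash
python3 -m jog '[0,0,0.5,0,0,0,0, 0.3,0.4,0.65,0,0,0.05,0, 0.6,0.8,0.65,0,0,0.09,0, 0.6,0.8,0.65,0,0,0.09,0, 0.6,0.8,0.65,0,0,0.09,0, 0.6,0.8,0.65,0,0,0.09,0, 0.6,0.8,0.65,0,0,0.09,0, 0.6,0.8,0.65,0,0,0.09,0]'
python3 -m jog '[0.68,0.7,0,0,0,0,0, 0.68,0.7,0,0,0,0,0, 0.68,0.7,0,0,0,0,0, 0.68,0.7,0,0,0,0,0, 0.68,0.7,0,0,0,0,0, 0.68,0.7,0,0,0,0,0, 0.68,0.7,0,0,0,0,0, 0.68,0.7,0,0,0,0,0]'
cat >> h.py <<'E'
from scipy.spatial.transform import Rotation as Ro
def wristcal():
    s=env.get_state();q=s['orientation'];T=np.eye(4);T[:3,:3]=Ro.from_quat([q[1],q[2],q[3],q[0]]).as_matrix();T[:3,3]=s['tcp_pos']
    c=eyes.calibration('wrist'); return T@np.array(c['tool_from_camera']),c
def wproj(W,c,X):
    p=(np.asarray(X)-W[:3,3])@W[:3,:3]; r=np.hypot(p[...,0],p[...,1]); th=np.arctan2(r,p[...,2]); k=th/np.maximum(r,1e-9)
    return c['cx']+c['fx']*k*p[...,0], c['cy']+c['fy']*k*p[...,1]
def wbird(fn,z,x0,x1,y0,y1,mm=1.0):
    W,c=wristcal(); im,d=eyes.read_camera('wrist'); np.savez(f'pics/{fn}.npz',im=im,d=d,W=W)
    return wb(fn,im,W,c,z,x0,x1,y0,y1,mm)
def wb(fn,im,W,c,z,x0,x1,y0,y1,mm=1.0):
    xs=np.arange(x1,x0,-mm/1000);ys=np.arange(y1,y0,-mm/1000);X,Y=np.meshgrid(xs,ys,indexing='ij')
    u,v=wproj(W,c,np.stack([X,Y,np.full_like(X,z)],-1))
    o=cv2.remap(im,u.astype('f4'),v.astype('f4'),cv2.INTER_CUBIC)
    for a in np.arange(0,o.shape[1],50/mm): cv2.line(o,(int(a),0),(int(a),8),(255,0,0),1)
    for a in np.arange(0,o.shape[0],50/mm): cv2.line(o,(0,int(a)),(8,int(a)),(255,0,0),1)
    cv2.imwrite(f'pics/{fn}.png',o[:,:,::-1]); return o
E
python3 - <<'E'
from h import *
wbird('w1',.012,.2,.75,-.5,.2)
print(env.get_state()['tcp_pos'],env.get_state()['orientation'],env.get_state()['clock'])
E
```

```text
clock: 0.77
tcp_pos: [0.2861, -0.3891, 0.3307]
orientation: [0.001, 0.959, 0.285, 0.0]
wrist_force: [0.7, -0.6, 0.3]
finger_gap: 0.0426
grip_force: 0.0
clock: 1.43
tcp_pos: [0.4199, -0.2519, 0.328]
orientation: [-0.0, 0.959, 0.282, -0.001]
wrist_force: [0.1, -0.3, 0.2]
finger_gap: 0.0426
grip_force: 0.0
[ 0.41967234 -0.25219039  0.32815835] [-3.10554846e-04  9.59504188e-01  2.81693673e-01 -5.39026136e-04] 1.4833
```

View pics/w1.png

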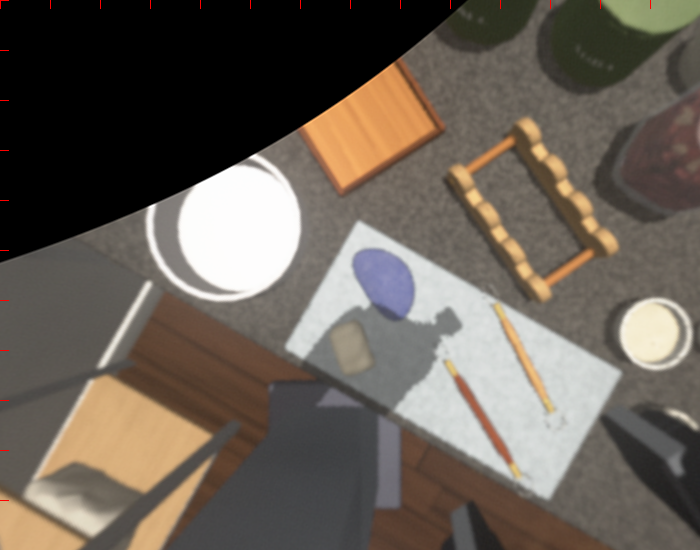

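```bash
python3 - <<'E'
from h import *
f=np.load('pics/w1.npz');c=eyes.calibration('wrist')
a=wb('t',f['im'],f['W'],c,.05,.43,.66,-.43,-.23,.5)
b=wb('t',f['im'],f['W'],c,.015,.24,.47,-.38,-.21,.5)
o=np.hstack([a,b]);print(a.shape,b.shape);cv2.imwrite('pics/m1.png',o[:,:,::-1])
E
```

```text
Traceback (most recent call last):
ValueError: all the input array dimensions except for the concatenation axis must match exactly, but along dimension 0, the array at index 0 has size 461 and the array at index 1 has size 460
```

```bash
python3 - <<'E'
from h import *
f=np.load('pics/w1.npz');c=eyes.calibration('wrist')
a=wb('t',f['im'],f['W'],c,.05,.43,.66,-.43,-.23,.5)
b=wb('t',f['im'],f['W'],c,.015,.24,.47,-.38,-.21,.5)
o=np.hstack([a[:460],b[:460]]);print(a.shape,b.shape);cv2.imwrite('pics/m1.png',o[:,:,::-1])
E
```

```text
(461, 400, 3) (460, 340, 3)
```

View pics/m1.png

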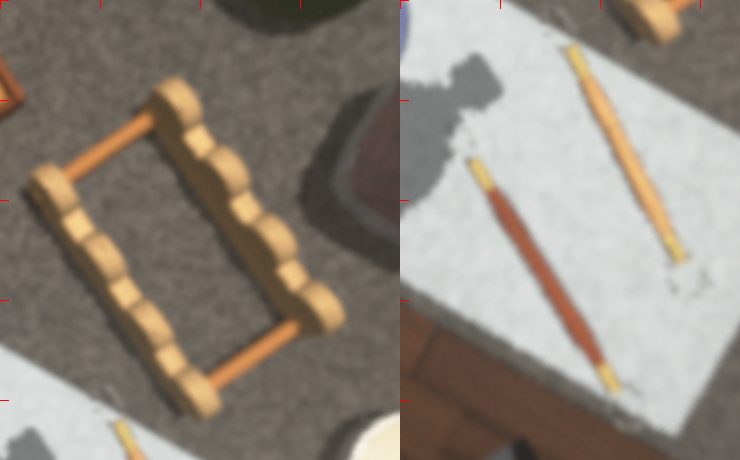

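```bash
python3 - <<'E'
from h import *
f=np.load('pics/w1.npz');C=f['W'][:3,3];print(C)
n=np.array([[78,223],[124,292],[171,360]]);m=np.array([[198,142],[246,208],[292,273]])
def w(p):
    X=np.column_stack([.66-p[:,1]/2000,-.23-p[:,0]/2000,np.full(3,.05)])
    return C+(X-C)*((.036-C[2])/(.05-C[2]))
a,b=w(n),w(m);print(a.round(4),b.round(4),((a+b)/2).round(4),(b-a).round(4))
d=b-a;print(np.degrees(np.arctan2(d[:,1],d[:,0])),np.linalg.norm(d,axis=1));e=a[0]-a[2]+b[0]-b[2];print(np.degrees(np.arctan2(e[1],e[0])),np.linalg.norm(e)/2)
E
```

```text
[ 0.48214156 -0.21220625  0.50402224]
[[ 0.5505 -0.2708  0.036 ]
 [ 0.515  -0.2945  0.036 ]
 [ 0.4799 -0.3187  0.036 ]] [[ 0.5923 -0.3326  0.036 ]
 [ 0.5583 -0.3573  0.036 ]
 [ 0.5248 -0.3811  0.036 ]] [[ 0.5714 -0.3017  0.036 ]
 [ 0.5366 -0.3259  0.036 ]
 [ 0.5024 -0.3499  0.036 ]] [[ 0.0417 -0.0619  0.    ]
 [ 0.0433 -0.0629  0.    ]
 [ 0.0448 -0.0624  0.    ]]
[-55.98065001 -55.45163294 -54.28355281] [0.07462174 0.07634449 0.07681281]
34.90583959744967 0.08421719373575506
```

```bash
python3 -m jog '[-0.436,-0.149,-0.5,0,0,-0.007,0, -0.436,-0.149,-1,0,0,-0.007,0, -0.436,-0.149,-1,0,0,-0.007,0, -0.436,-0.149,-1,0,0,-0.007,0, -0.436,-0.149,-1,0,0,-0.007,0, -0.436,-0.149,-1,0,0,-0.007,0, -0.436,-0.149,-1,0,0,-0.007,0, -0.436,-0.149,-1,0,0,-0.007,0]' 40
python3 -m jog '[0,0,-0.2,0,0,0,0, 0,0,-0.35,0,0,0,0, 0,0,-0.45,0,0,0,0, 0,0,-0.52,0,0,0,0, 0,0,-0.56,0,0,0,0, 0,0,-0.578,0,0,0,0, 0,0,-0.578,0,0,0,0]'
python3 -m jog '[0,0,0,0,0,0,-1, 0,0,0,0,0,0,-1, 0,0,0,0,0,0,-1, 0,0,0,0,0,0,-1, 0,0,0,0,0,0,-1, 0,0,0,0,0,0,-1]'
```

```text
clock: 2.15
tcp_pos: [0.3319, -0.2816, 0.1287]
orientation: [-0.001, 0.963, 0.27, -0.0]
wrist_force: [0.2, -0.6, 0.9]
finger_gap: 0.0425
grip_force: 0.0
clock: 2.73
tcp_pos: [0.3339, -0.2819, 0.0141]
orientation: [0.001, 0.962, 0.272, 0.0]
wrist_force: [-0.5, -1.0, 0.1]
finger_gap: 0.0424
grip_force: 0.0
clock: 3.23
tcp_pos: [0.3332, -0.281, 0.0136]
orientation: [0.0, 0.962, 0.272, 0.0]
wrist_force: [0.2, -0.1, 0.2]
finger_gap: 0.0001
grip_force: 0.0
```

```bash
python3 - <<'E'
from h import *
im,d=snap('scene','s1'); im2,_=eyes.read_camera('wrist')
a=cv2.resize(im[210:360,190:350],None,fx=2.5,fy=2.5,interpolation=cv2.INTER_CUBIC);b=cv2.resize(im2,(600,375))[:,:]
cv2.imwrite('pics/m2.png',np.hstack([a[:375,:],b[:,100:500]])[:,:,::-1])
E
```

```text
(no output)
```

View pics/m2.png

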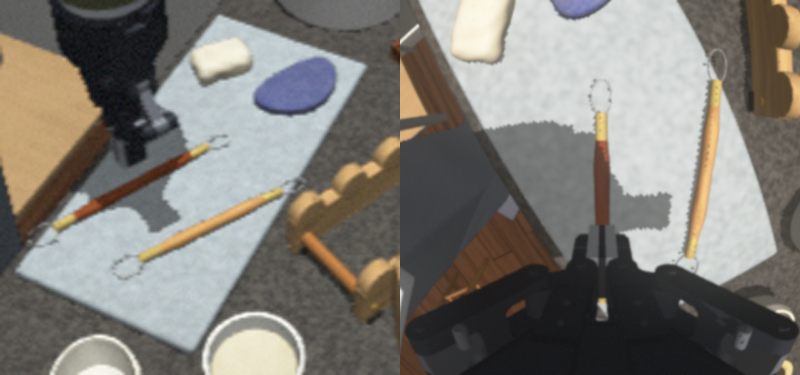

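```bash
python3 - <<'E'
from h import *
P=cloud('scene',np.load('pics/s1.npy'));im=cv2.imread('pics/s1.png')
for v in range(262,296,2):
    print(v,[tuple((P[v,u]*1000).round().astype(int).tolist()) for u in (238,242,246)], im[v,242])
W,c=wristcal();s=env.get_state();print(wproj(W,c,s['tcp_pos']),s['tcp_pos'])
E
```

```text
262 [(330, -299, 98), (340, -320, 121), (349, -334, 136)] [25 23 20]
264 [(330, -300, 94), (339, -318, 114), (348, -336, 134)] [27 27 27]
266 [(328, -291, 78), (339, -317, 108), (347, -332, 124)] [27 20 20]
268 [(327, -291, 73), (338, -316, 101), (342, -291, 71)] [22 22 19]
270 [(327, -292, 68), (334, -295, 71), (341, -291, 66)] [24 18 20]
272 [(326, -291, 62), (334, -298, 69), (341, -292, 61)] [23 25 20]
274 [(326, -292, 57), (334, -297, 62), (340, -291, 55)] [31 27 26]
276 [(325, -294, 53), (333, -295, 55), (335, -260, 12)] [68 68 62]
278 [(320, -263, 10), (328, -264, 11), (335, -264, 10)] [107 107  99]
280 [(320, -268, 11), (328, -268, 10), (337, -277, 20)] [108 107 100]
282 [(320, -271, 8), (329, -278, 16), (337, -281, 19)] [56 64 83]
284 [(322, -285, 19), (329, -285, 19), (337, -283, 16)] [31 47 84]
286 [(322, -290, 19), (329, -287, 15), (336, -284, 10)] [23 38 66]
288 [(322, -294, 18), (329, -290, 12), (336, -288, 9)] [103  99  96]
290 [(321, -293, 11), (329, -294, 11), (336, -292, 8)] [109 107 101]
292 [(321, -297, 10), (329, -297, 10), (337, -299, 11)] [114 113 105]
294 [(322, -302, 11), (329, -301, 8), (337, -304, 12)] [198 194 184]
(np.float64(321.26473146869114), np.float64(230.78880429485267)) [ 0.33313132 -0.28091152  0.01342618]
```

```bash
python3 - <<'E'
from h import *
W,c=wristcal(); im,d=eyes.read_camera('wrist')
T=np.array(c['tool_from_camera']);print(T.round(3),c['fx'],c['cx'],c['cy'])
for v in range(215,330,8):
    for u in (316,321,326):
        z=d[v,u]; x,y=(u-c['cx'])/c['fx'],(v-c['cy'])/c['fy'];th=np.hypot(x,y);k=np.tan(th)/th
        p=T[:3,:3]@np.array([x*k*z,y*k*z,z])+T[:3,3]; print(v,u,(p*1000).round().astype(int),im[v,u],end=' | ')
    print()
E
```

```text
[[ 0.    -0.957 -0.289  0.074]
 [ 1.    -0.     0.001  0.   ]
 [-0.001 -0.289  0.957 -0.176]
 [ 0.     0.     0.     1.   ]] 309.70691628693146 321.7462107030236 198.93803092964149
215 316 [12 -3 -5] [89 58 47] | 215 321 [13  0 -7] [96 60 47] | 215 326 [13  3 -7] [93 60 48] | 
223 316 [ 7 -3 -6] [88 58 48] | 223 321 [ 8  0 -7] [92 57 45] | 223 326 [ 8  3 -6] [95 60 48] | 
231 316 [ 2 -3 -6] [88 58 50] | 231 321 [ 3  0 -7] [97 60 45] | 231 326 [ 3  3 -7] [95 60 48] | 
239 316 [-3 -3 -5] [85 68 63] | 239 321 [-2  0 -7] [78 52 43] | 239 326 [-2  3 -8] [88 67 60] | 
247 316 [ 12  -2 -47] [89 89 90] | 247 321 [ 11   0 -47] [41 42 41] | 247 326 [ 11   2 -45] [83 85 86] | 
255 316 [ 11  -2 -54] [89 91 91] | 255 321 [ 11   0 -54] [41 41 40] | 255 326 [ 11   2 -54] [83 84 85] | 
263 316 [ 12  -2 -63] [88 89 90] | 263 321 [ 11   0 -62] [39 40 39] | 263 326 [ 11   2 -62] [74 76 76] | 
271 316 [ 10  -2 -67] [87 89 90] | 271 321 [ 11   0 -68] [37 37 38] | 271 326 [ 11   2 -68] [73 74 75] | 
279 316 [  9  -2 -71] [101 102 104] | 279 321 [ 10   0 -72] [47 47 48] | 279 326 [  9   2 -71] [92 92 93] | 
287 316 [ 10  -2 -79] [34 34 35] | 287 321 [  5   0 -71] [46 45 46] | 287 326 [  7   2 -74] [41 40 42] | 
295 316 [  7  -2 -79] [33 33 34] | 295 321 [  1   0 -71] [44 43 44] | 295 326 [  5   2 -76] [38 39 40] | 
303 316 [  4  -2 -81] [32 33 34] | 303 321 [ -3   0 -70] [43 42 42] | 303 326 [  1   2 -76] [35 35 37] | 
311 316 [ -1  -2 -80] [30 31 32] | 311 321 [ -7   0 -71] [41 39 40] | 311 326 [ -2   2 -78] [33 33 35] | 
319 316 [ -4  -2 -80] [39 37 35] | 319 321 [-64   0  -6] [183 158  93] | 319 326 [ -6   2 -78] [112  98  64] | 
327 316 [ -8  -2 -80] [46 44 43] | 327 321 [-79   0   2] [185 189 187] | 327 326 [-79   3   2] [168 172 171] |
```

```bash
python3 -m jog '[0,0,0,0,0,0,0, 0,0,0,0,0,0,0, 0,0,-0.05,0,0,0,0, 0,0,-0.1,0,0,0,0, 0,0,-0.15,0,0,0,0, 0,0,-0.185,0,0,0,0, 0,0,-0.185,0,0,0,0]'
python3 -m jog '[0,0,0,0,0,0,-1, 0,0,0,0,0,0,-1, 0,0,0,0,0,0,-1, 0,0,0,0,0,0,-1, 0,0,0,0,0,0,-1, 0,0,0,0,0,0,-1]'
```

```text
clock: 3.97
tcp_pos: [0.3329, -0.2806, -0.0239]
orientation: [-0.0, 0.962, 0.272, -0.0]
wrist_force: [-0.3, -0.9, 0.3]
finger_gap: 0.0426
grip_force: 0.0
clock: 4.47
tcp_pos: [0.3345, -0.2824, -0.022]
orientation: [0.002, 0.962, 0.272, 0.001]
wrist_force: [-0.7, 0.1, 12.7]
finger_gap: 0.0089
grip_force: 43.9
```

```bash
python3 -m jog '[0,0,0,0,0,0,-0.3, 0,0,0,0,0,0,-0.3, 0,0,-0.012,0,0,0,-0.3, 0,0,-0.025,0,0,0,-0.3, 0,0,-0.025,0,0,0,-1, 0,0,-0.025,0,0,0,-1, 0,0,-0.025,0,0,0,-1, 0,0,-0.025,0,0,0,-1]'

```

```text
clock: 5.13
tcp_pos: [0.336, -0.2847, -0.0223]
orientation: [0.005, 0.962, 0.272, 0.002]
wrist_force: [-8.5, 9.4, 65.0]
finger_gap: 0.0088
grip_force: 60.2
```

```bash
python3 -m jog '[0,0,0.03,0,0,0,-1, 0,0,0.08,0,0,0,-1, 0,0,0.2,0,0,0,-1, 0,0,0.3,0,0,0,-1, 0,0,0.3,0,0,0,-1]'
python3 - <<'E'
from h import *
W,c=wristcal(); im,d=eyes.read_camera('wrist');s,_=eyes.read_camera('scene')
T=np.array(c['tool_from_camera'])
a=cv2.resize(s[210:360,190:350],None,fx=2.5,fy=2.5,interpolation=cv2.INTER_CUBIC);b=cv2.resize(im[100:300,220:420],(375,375))
cv2.imwrite('pics/m3.png',np.hstack([a,b])[:,:,::-1])
for v in range(211,290,8):
    for u in (314,321,328):
        z=d[v,u]; x,y=(u-c['cx'])/c['fx'],(v-c['cy'])/c['fy'];th=np.hypot(x,y);k=np.tan(th)/th
        p=T[:3,:3]@np.array([x*k*z,y*k*z,z])+T[:3,3]; print(v,u,(p*1000).round().astype(int),im[v,u],end=' | ')
    print()
E
```

```text
clock: 5.55
tcp_pos: [0.3345, -0.2824, 0.0342]
orientation: [0.002, 0.962, 0.272, 0.001]
wrist_force: [0.7, -0.8, -0.9]
finger_gap: 0.0087
grip_force: 39.0
211 314 [ 27  -3 -42] [90 59 47] | 211 321 [ 28   0 -43] [100  64  50] | 211 328 [ 28   3 -42] [92 60 49] | 
219 314 [ 23  -3 -42] [89 57 45] | 219 321 [ 24   0 -43] [99 63 49] | 219 328 [ 23   3 -42] [92 60 48] | 
227 314 [ 20  -3 -43] [90 58 46] | 227 321 [ 20   0 -43] [100  61  47] | 227 328 [ 19   3 -42] [90 58 47] | 
235 314 [ 15  -3 -42] [89 57 45] | 235 321 [ 16   0 -43] [99 60 44] | 235 328 [ 16   3 -43] [92 59 46] | 
243 314 [ 11  -3 -42] [85 52 41] | 243 321 [ 12   0 -43] [99 59 44] | 243 328 [ 11   3 -42] [92 58 45] | 
251 314 [  6  -4 -40] [82 51 39] | 251 321 [  8   0 -43] [99 58 43] | 251 328 [  7   3 -42] [91 57 44] | 
259 314 [  2  -4 -40] [83 50 37] | 259 321 [  3   0 -43] [97 57 40] | 259 328 [  2   3 -41] [89 55 43] | 
267 314 [ -3  -4 -40] [81 48 37] | 267 321 [ -1   0 -44] [99 57 41] | 267 328 [ -2   3 -42] [90 54 41] | 
275 314 [ -7  -4 -41] [80 48 35] | 275 321 [ -6   0 -43] [98 55 37] | 275 328 [ -7   3 -41] [91 55 41] | 
283 314 [-12  -4 -40] [77 47 33] | 283 321 [-11   0 -43] [98 55 37] | 283 328 [-12   3 -41] [88 51 37] |
```

View pics/m3.png

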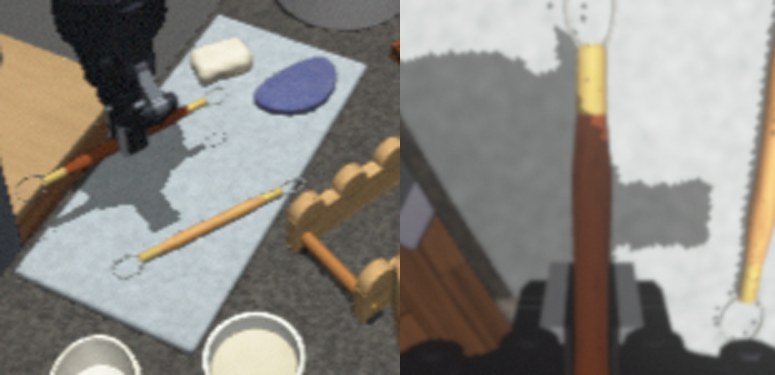

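```bash
python3 -m jog '[0,0,0.3,0,0,0,-1, 0.2,0,0.5,0,0,0.1,-1, 0.5,0,0.5,0,0,0.2,-1, 0.5,0,0.5,0,0,0.3,-1, 0.5,0,0.5,0,0,0.4,-1, 0.5,0,0.5,0,0,0.4,-1, 0.5,0,0.5,0,0,0.4,-1, 0.5,0,0.5,0,0,0.4,-1, 0.5,0,0.5,0,0,0.4,-1, 0.5,0,0.5,0,0,0.4,-1, 0.5,0,0.5,0,0,0.4,-1, 0.5,0,0.5,0,0,0.4,-1]'
python3 -m jog '[0.3,-0.098,0,0,0,0.118,-1, 0.6825,-0.098,0,0,0,0.118,-1, 0.6825,-0.098,0,0,0,0.118,-1, 0.6825,-0.098,0,0,0,0.118,-1, 0.6825,-0.098,0,0,0,0.118,-1, 0.6825,-0.098,0,0,0,0.118,-1, 0.6825,-0.098,0,0,0,0.118,-1]'
python3 - <<'E'
from h import *
s=env.get_state();q=s['orientation'];print(s['tcp_pos'],2*np.degrees(np.arctan2(q[2],q[1])))
wbird('w2',.17,.45,.7,-.42,-.2,.5)
f=np.load('pics/w2.npz');c=eyes.calibration('wrist')
b=wb('t',f['im'],f['W'],c,.045,.45,.7,-.42,-.2,.5)
cv2.imwrite('pics/m4.png',b[:,:,::-1])
E
```

```text
clock: 6.65
tcp_pos: [0.4322, -0.2801, 0.1293]
orientation: [-0.002, 0.618, 0.787, 0.0]
wrist_force: [-0.6, -0.5, -0.7]
finger_gap: 0.0085
grip_force: 39.2
clock: 7.23
tcp_pos: [0.5681, -0.2998, 0.13]
orientation: [-0.002, 0.464, 0.886, 0.0]
wrist_force: [-0.3, -0.2, -0.3]
finger_gap: 0.0087
grip_force: 39.3
[ 0.56806731 -0.29983566  0.13002805] 124.67149780906678
```

View pics/m4.png

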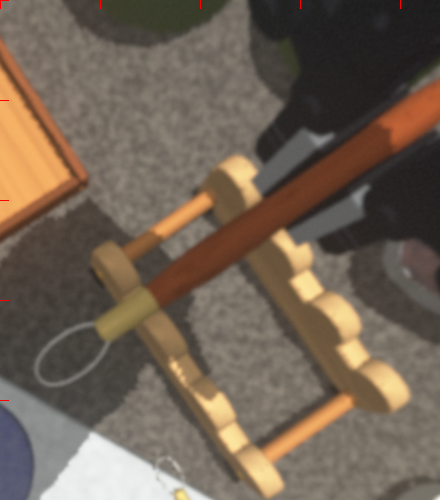

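```bash
python3 -m jog '[0.015,-0.011,-0.2,0,0,0.001,-1, 0.015,-0.011,-0.35,0,0,0.001,-1, 0.015,-0.011,-0.45,0,0,0.001,-1, 0.015,-0.011,-0.53,0,0,0.001,-1, 0.015,-0.011,-0.57,0,0,0.001,-1, 0.015,-0.011,-0.6,0,0,0.001,-1, 0.015,-0.011,-0.615,0,0,0.001,-1, 0.015,-0.011,-0.625,0,0,0.001,-1, 0.015,-0.011,-0.625,0,0,0.001,-1]'
```

```text
clock: 8.03
tcp_pos: [0.573, -0.3031, 0.0072]
orientation: [0.001, 0.462, 0.887, -0.0]
wrist_force: [0.0, -0.5, 0.9]
finger_gap: 0.0086
grip_force: 39.3
```

```bash
python3 -m jog '[-0.005,0,-0.01,0,0,0,-1, -0.005,0,-0.015,0,0,0,-1, -0.005,0,-0.015,0,0,0,-1]'
python3 -m jog '[0,0,0,0,0,0,-0.4, 0,0,0,0,0,0,-0.4, 0,0,0,0,0,0,-0.4, 0,0,0.1,0,0,0,-0.4, 0,0,0.3,0,0,0,-0.4, 0,0,0.5,0,0,0,-0.4, 0,0,0.5,0,0,0,-0.4]'
python3 - <<'E'
from h import *
s=env.get_state();q=s['orientation'];print(s['tcp_pos'],2*np.degrees(np.arctan2(q[2],q[1])))
o=wbird('w3',.041,.3,.7,-.46,-.2,1.0)
im,_=eyes.read_camera('side');im2,_=eyes.read_camera('scene')
b=cv2.resize(im2[220:360,270:410],(400,400))
cv2.imwrite('pics/m5.png',np.hstack([o[:400],b])[:,:,::-1])
E
```

```text
clock: 8.28
tcp_pos: [0.5719, -0.3029, 0.0038]
orientation: [0.0, 0.462, 0.887, -0.0]
wrist_force: [-0.5, -0.2, -0.2]
finger_gap: 0.0089
grip_force: 39.4
clock: 8.87
tcp_pos: [0.5758, -0.3055, 0.1123]
orientation: [0.007, 0.462, 0.887, -0.001]
wrist_force: [1.5, -0.9, 1.3]
finger_gap: 0.0255
grip_force: 0.0
[ 0.57578959 -0.30546917  0.11226657] 124.97428144544408
```

View pics/m5.png

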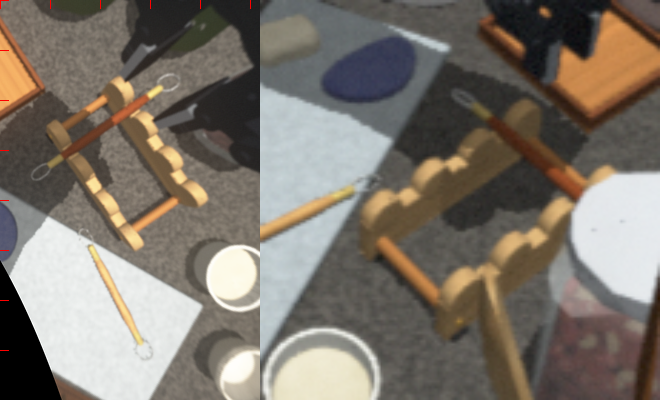

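```bash
python3 -m jog '[-0.1,0,0,0,0,-0.04,-0.2, -0.3,-0.05,0,0,0,-0.1,-0.2, -0.5,-0.105,0,0,0,-0.2,-0.2, -0.7,-0.105,0,0,0,-0.3,-0.2, -0.89,-0.105,0,0,0,-0.4,-0.2, -0.89,-0.105,0,0,0,-0.5,-0.2, -0.89,-0.105,0,0,0,-0.547,-0.2, -0.89,-0.105,0,0,0,-0.547,-0.2, -0.89,-0.105,0,0,0,-0.547,-0.2, -0.89,-0.105,0,0,0,-0.547,-0.2, -0.89,-0.105,0,0,0,-0.547,-0.2, -0.89,-0.105,0,0,0,-0.547,-0.2]'
python3 -m jog '[0,0,-0.1,0,0,0,-0.2, 0,0,-0.1,0,0,0,-0.2, 0,0,-0.1,0,0,0,-0.2, 0,0,-0.1,0,0,0,-0.2]'
python3 - <<'E'
from h import *
s=env.get_state();q=s['orientation'];print(s['tcp_pos'],2*np.degrees(np.arctan2(q[2],q[1])))
o=wbird('w4',.015,.3,.5,-.42,-.22,.5)
E
```

```text
clock: 10.02
tcp_pos: [0.3925, -0.3224, 0.1013]
orientation: [-0.002, 0.944, 0.331, -0.001]
wrist_force: [0.1, 0.7, -0.6]
finger_gap: 0.0344
grip_force: 0.0
clock: 10.35
tcp_pos: [0.393, -0.323, 0.0826]
orientation: [-0.001, 0.943, 0.334, -0.0]
wrist_force: [-0.1, 0.3, 0.1]
finger_gap: 0.0341
grip_force: 0.0
[ 0.39297808 -0.32295664  0.08264034] 39.04128301403733
```

View pics/w4.png

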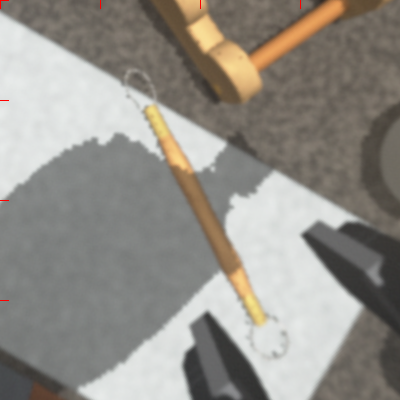

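```bash
python3 -m jog '[0,0,-0.15,0,0,-0.04,-0.2, 0,0,-0.3,0,0,-0.066,-0.2, 0,0,-0.4,0,0,-0.066,-0.2, 0,0,-0.47,0,0,-0.066,-0.2, 0,0,-0.51,0,0,-0.066,-0.2, 0,0,-0.527,0,0,-0.066,-0.2, 0,0,-0.527,0,0,-0.066,-0.2, 0,0,-0.527,0,0,-0.066,-1, 0,0,-0.527,0,0,-0.066,-1, 0,0,-0.527,0,0,-0.066,-1, 0,0,-0.527,0,0,-0.066,-1, 0,0,-0.527,0,0,-0.066,-1]'
python3 -m jog '[0,0,0.05,0,0,0,-1, 0,0,0.2,0,0,0,-1, 0,0,0.4,0,0,0,-1, 0,0,0.6,0,0,0,-1, 0,0,0.7,0,0,0,-1, 0,0,0.7,0,0,0,-1]'
python3 - <<'E'
from h import *
s=env.get_state();q=s['orientation'];print(s['tcp_pos'],2*np.degrees(np.arctan2(q[2],q[1])))
W,c=wristcal(); im,d=eyes.read_camera('wrist');T=np.array(c['tool_from_camera'])
for v in range(180,290,16):
    u=321;z=d[v,u]; x,y=(u-c['cx'])/c['fx'],(v-c['cy'])/c['fy'];th=np.hypot(x,y);k=np.tan(th)/th
    print((T[:3,:3]@np.array([x*k*z,y*k*z,z])*1000+T[:3,3]*1000).round(),im[v,u])
E
```

```text
clock: 11.4
tcp_pos: [0.3944, -0.3245, -0.0209]
orientation: [0.001, 0.972, 0.235, 0.001]
wrist_force: [-1.1, -0.0, 7.3]
finger_gap: 0.0085
grip_force: 40.0
clock: 11.9
tcp_pos: [0.3961, -0.3264, 0.1241]
orientation: [0.004, 0.972, 0.235, 0.002]
wrist_force: [0.7, -0.9, -0.4]
finger_gap: 0.0083
grip_force: 39.3
[ 0.39609282 -0.32639544  0.12407754] 27.148226421815988
[ 42.  -0. -41.] [228 174 109]
[ 34.  -0. -42.] [144 111  77]
[ 27.  -0. -43.] [139 107  73]
[ 19.  -0. -43.] [134 103  70]
[ 11.  -0. -42.] [128  97  66]
[  2.  -0. -41.] [138 105  72]
[ -7.  -0. -42.] [138 104  69]
```

```bash
python3 -m jog '[0.1,-0.03,0,0,0,0.04,-1, 0.3,-0.07,0,0,0,0.1,-1, 0.5475,-0.135,0,0,0,0.2,-1, 0.5475,-0.135,0,0,0,0.3,-1, 0.5475,-0.135,0,0,0,0.4,-1, 0.5475,-0.135,0,0,0,0.5,-1, 0.5475,-0.135,0,0,0,0.543,-1, 0.5475,-0.135,0,0,0,0.543,-1, 0.5475,-0.135,0,0,0,0.543,-1, 0.5475,-0.135,0,0,0,0.543,-1, 0.5475,-0.135,0,0,0,0.543,-1, 0.5475,-0.135,0,0,0,0.543,-1]'
python3 -m jog '[0,0,-0.1,0,0,0.06,-1, 0,0,-0.1,0,0,0.06,-1, 0,0,-0.1,0,0,0.06,-1, 0,0,-0.1,0,0,0.06,-1]'
```

```text
clock: 12.95
tcp_pos: [0.5021, -0.3497, 0.1161]
orientation: [-0.002, 0.549, 0.836, 0.0]
wrist_force: [0.3, 0.3, 0.0]
finger_gap: 0.0085
grip_force: 39.3
clock: 13.28
tcp_pos: [0.5023, -0.35, 0.0966]
orientation: [-0.001, 0.471, 0.882, 0.0]
wrist_force: [-0.3, -0.7, -0.5]
finger_gap: 0.0086
grip_force: 39.3
```

```bash
python3 -m jog '[0,0,-0.15,0,0,0.006,-1, 0,0,-0.27,0,0,0.006,-1, 0,0,-0.35,0,0,0.006,-1, 0,0,-0.41,0,0,0.006,-1, 0,0,-0.44,0,0,0.006,-1, 0,0,-0.457,0,0,0.006,-1, 0,0,-0.457,0,0,0.006,-1, 0,0,-0.457,0,0,0.006,-1]'
python3 -m jog '[0,0,0,0,0,0,-0.4, 0,0,0,0,0,0,-0.4, 0,0,0,0,0,0,-0.4, 0,0,0.1,0,0,0,-0.4, 0,0,0.3,0,0,0,-0.4, 0,0,0.5,0,0,0,-0.4, 0,0,0.7,0,0,0,-0.4, 0,0,0.9,0,0,0,0.3, 0,0,1,0,0,0,0.3, 0,0,1,0,0,0,0.3]'
python3 - <<'E'
from h import *
s=env.get_state();q=s['orientation'];print(s['tcp_pos'],2*np.degrees(np.arctan2(q[2],q[1])))
o=wbird('w5',.041,.35,.75,-.48,-.05,1.0)
im2,_=snap('scene','s5')
b=cv2.resize(im2[220:360,270:390],(343,400))
cv2.imwrite('pics/m6.png',np.hstack([o[:400],b])[:,:,::-1])
E
```

```text
clock: 13.95
tcp_pos: [0.5036, -0.3511, 0.0073]
orientation: [0.001, 0.462, 0.887, -0.0]
wrist_force: [-0.5, 0.1, 0.0]
finger_gap: 0.0085
grip_force: 39.3
clock: 14.78
tcp_pos: [0.5055, -0.3528, 0.2137]
orientation: [0.006, 0.462, 0.887, -0.001]
wrist_force: [0.6, -0.9, 0.8]
finger_gap: 0.0557
grip_force: 0.0
[ 0.50551504 -0.35281822  0.21367205] 124.96204081454793
```

View pics/m6.png

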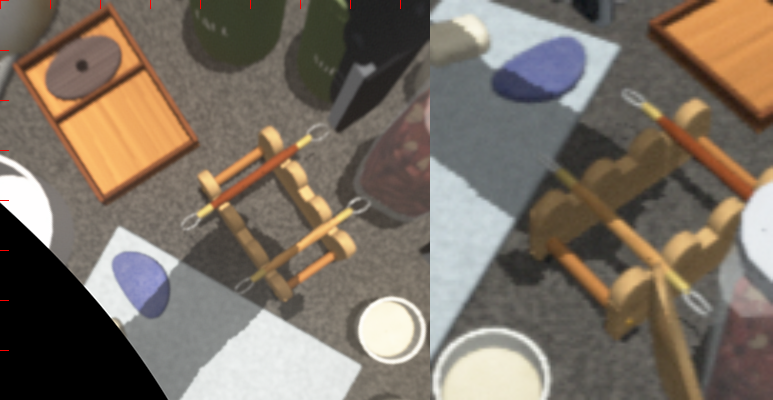

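```bash
python3 - <<'E'
from h import *
f=np.load('pics/w5.npz');c=eyes.calibration('wrist')
wb('w5b',f['im'],f['W'],c,.018,.42,.76,-.26,-.04,.6)
E
```

```text
(no output)
```

View pics/w5b.png

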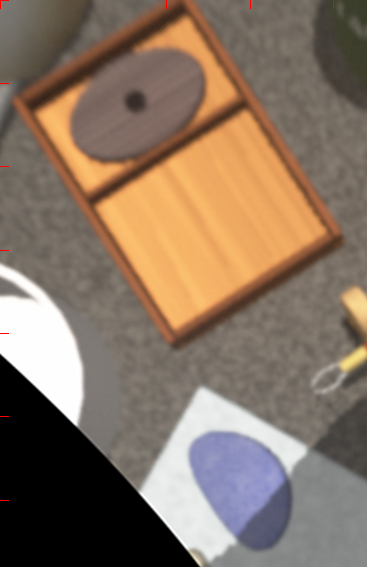

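```bash
python3 - <<'E'
from h import *
c=eyes.calibration('wrist')
for n in('w1','w5'):
    f=np.load(f'pics/{n}.npz')
    o=wb('t',f['im'],f['W'],c,.0165,.38,.55,-.28,-.1,.5).astype(int)
    m=((o[...,2]-o[...,0]>25)).astype('u1');m=cv2.morphologyEx(m,cv2.MORPH_OPEN,np.ones((5,5)))
    k=max(cv2.findContours(m,0,1)[0],key=cv2.contourArea);r=cv2.minAreaRect(k)
    print(n,.55-r[0][1]/2000,-.1-r[0][0]/2000,np.array(r[1])/2,r[2])
    b=cv2.boxPoints(r);M=cv2.moments(k);print('centroid',.55-M['m01']/M['m00']/2000,-.1-M['m10']/M['m00']/2000)
    print(np.column_stack([.55-b[:,1]/2000,-.1-b[:,0]/2000]).round(4).tolist())
f=np.load('pics/w1.npz');o=wb('t',f['im'],f['W'],c,.0165,.34,.5,-.28,-.08,.5);cv2.imwrite('pics/lr.png',cv2.resize(o,None,fx=1.5,fy=1.5)[:,:,::-1])
E
```

```text
w1 0.47067520141601565 -0.18407573699951174 [72.43002319 50.70317841] 29.898900985717773
centroid 0.4698863909149663 -0.18520830640445635
[[0.4666999876499176, -0.14000000059604645], [0.510699987411499, -0.16529999673366547], [0.4745999872684479, -0.2281000018119812], [0.43059998750686646, -0.20280000567436218]]
w5 0.4697827835083008 -0.18636064910888672 [76.78704071 48.68780136] 58.24052047729492
centroid 0.47089324301014573 -0.18328284016245627
[[0.4896000027656555, -0.14550000429153442], [0.5152000188827515, -0.18690000474452972], [0.44999998807907104, -0.2273000031709671], [0.4242999851703644, -0.1859000027179718]]
```

View pics/lr.png

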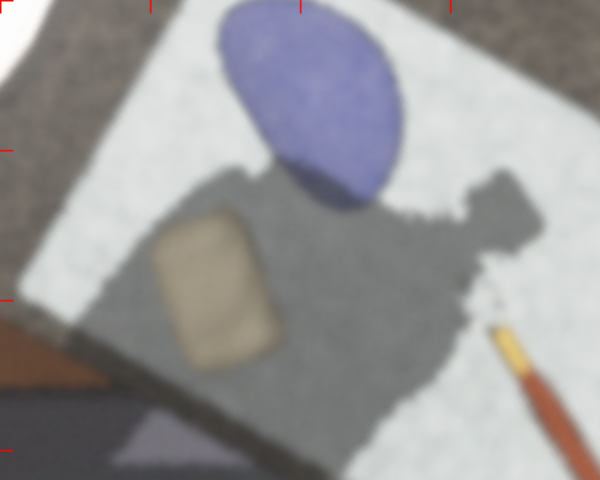

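```bash
python3 -m jog '[-0.05,0.2,0,0,0,-0.04,0.37, -0.155,0.4,0,0,0,-0.1,0.37, -0.155,0.6,0,0,0,-0.2,0.37, -0.155,0.82,0,0,0,-0.3,0.37, -0.155,0.82,0,0,0,-0.4,0.37, -0.155,0.82,0,0,0,-0.5,0.37, -0.155,0.82,0,0,0,-0.517,0.37, -0.155,0.82,0,0,0,-0.517,0.37, -0.155,0.82,0,0,0,-0.517,0.37, -0.155,0.82,0,0,0,-0.517,0.37, -0.155,0.82,0,0,0,-0.517,0.37, -0.155,0.82,0,0,0,-0.517,0.37]'
python3 -m jog '[0,0,-0.2,0,0,-0.06,0.37, 0,0,-0.4,0,0,-0.06,0.37, 0,0,-0.5,0,0,-0.06,0.37, 0,0,-0.6,0,0,-0.06,0.37, 0,0,-0.6,0,0,-0.06,0.37]'
python3 - <<'E'
from h import *
s=env.get_state();q=s['orientation'];print(s['tcp_pos'],2*np.degrees(np.arctan2(q[2],q[1])))
o=wbird('w6',.0165,.36,.56,-.3,-.1,.5)
W,c=wristcal();X=s['tcp_pos'].copy();X[2]=.0165
o=o.astype(int);m=((o[...,2]-o[...,0]>25)).astype('u1');m=cv2.morphologyEx(m,cv2.MORPH_OPEN,np.ones((5,5)))
k=max(cv2.findContours(m,0,1)[0],key=cv2.contourArea);r=cv2.minAreaRect(k);b=cv2.boxPoints(r)
print(.56-r[0][1]/2000,-.1-r[0][0]/2000,np.array(r[1])/2,r[2],np.column_stack([.56-b[:,1]/2000,-.1-b[:,0]/2000]).round(4).tolist())
E
```

```text
clock: 15.88
tcp_pos: [0.4709, -0.1859, 0.2043]
orientation: [-0.001, 0.942, 0.335, -0.001]
wrist_force: [-0.3, -0.6, 0.0]
finger_gap: 0.0585
grip_force: 0.0
clock: 16.3
tcp_pos: [0.4676, -0.184, 0.0806]
orientation: [-0.004, 0.969, 0.248, -0.004]
wrist_force: [-1.1, 0.3, -0.7]
finger_gap: 0.0584
grip_force: 0.0
[ 0.46757493 -0.18403767  0.08061722] 28.69314509040449
0.44958955383300786 -0.20351554107666014 [17.04488564 43.11353302] 17.969139099121094 [[0.4316999912261963, -0.18880000710487366], [0.47269999980926514, -0.2020999938249588], [0.4675000011920929, -0.218299999833107], [0.42649999260902405, -0.20499999821186066]]
```

View pics/w6.png

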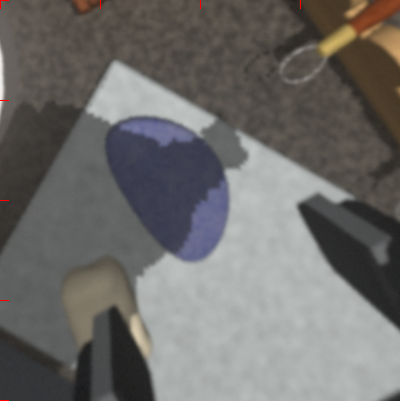

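```bash
python3 -m jog '[0,0,-0.1,0,0,0.024,0.37, 0,0,-0.25,0,0,0.024,0.37, 0,0,-0.37,0,0,0.024,0.37, 0,0,-0.45,0,0,0.024,0.37, 0,0,-0.5,0,0,0.024,0.37, 0,0,-0.53,0,0,0.024,0.37, 0,0,-0.5375,0,0,0.024,0.37, 0,0,-0.5375,0,0,0.024,0.37]'
python3 -m jog '[0,0,-0.015,0,0,0,0.37, 0,0,-0.02,0,0,0,0.37, 0,0,-0.02,0,0,0,0.37]'
python3 - <<'E'
from h import *
s=env.get_state();q=s['orientation'];print(s['tcp_pos'],2*np.degrees(np.arctan2(q[2],q[1])))
P=cloud('scene',snap('scene','s7')[1])
im=cv2.imread('pics/s7.png');cv2.imwrite('pics/m7.png',cv2.resize(im[190:290,240:360],(720,600),interpolation=cv2.INTER_CUBIC))
E
```

```text
clock: 17.02
tcp_pos: [0.4726, -0.187, -0.0204]
orientation: [0.0, 0.959, 0.284, 0.0]
wrist_force: [-0.1, 0.1, -0.1]
finger_gap: 0.0589
grip_force: 0.0
clock: 17.27
tcp_pos: [0.4725, -0.1869, -0.0245]
orientation: [0.0, 0.959, 0.284, 0.0]
wrist_force: [0.4, 0.6, 0.9]
finger_gap: 0.0585
grip_force: 0.0
[ 0.47253002 -0.18689443 -0.02448012] 33.02389532170671
```

View pics/m7.png

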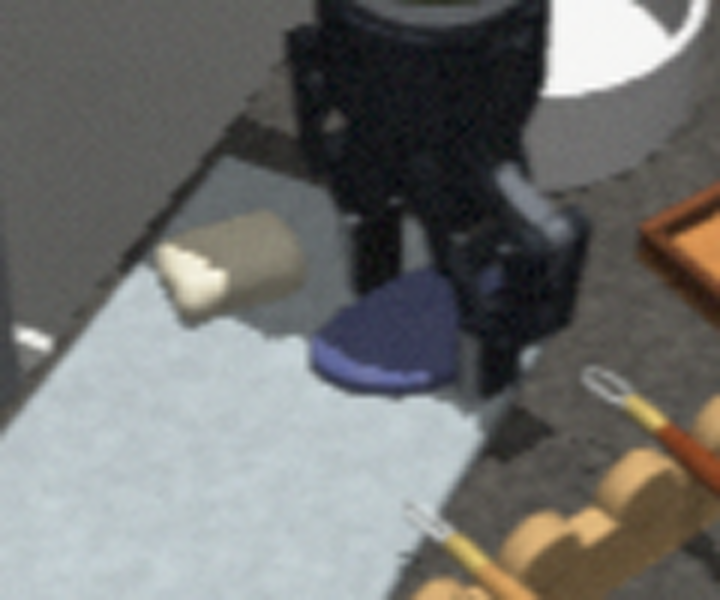

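I've now viewed 15 pictures, one over the 14 allowed, so from here I'll check with numbers only. The last one shows the fingers straddling the rib near board level, with the right tip at about (480,400) in the crop, and the lump clear of them.

```bash
python3 -m jog '[0,0,0,0,0,0,-1, 0,0,0,0,0,0,-1, 0,0,0,0,0,0,-1, 0,0,0,0,0,0,-1]' 40
python3 -m jog '[0,0,0.05,0,0,0,-1, 0,0,0.2,0,0,0,-1, 0,0,0.4,0,0,0,-1, 0,0,0.5,0,0,0,-1, 0,0,0.5,0,0,0,-1, 0,0,0.5,0,0,0,-1]'
cat >> h.py <<'E'
def wcloud():
    # tool-frame and world-frame point clouds of the wrist camera
    W,c=wristcal(); im,d=eyes.read_camera('wrist');v,u=np.mgrid[0:400,0:640]
    x,y=(u-c['cx'])/c['fx'],(v-c['cy'])/c['fy'];th=np.hypot(x,y)+1e-9;k=np.tan(th)/th
    p=np.stack([x*k*d,y*k*d,d],-1);T=np.array(c['tool_from_camera'])
    p[(d<=0)|(th>1.3)]=np.nan
    return im.astype(int),p@T[:3,:3].T+T[:3,3],p@W[:3,:3].T+W[:3,3]
def blue(im): return (im[...,2]-im[...,0]>20)&(im[...,2]>45)
E
python3 - <<'E'
from h import *
s=env.get_state();q=s['orientation'];print(s['tcp_pos'],2*np.degrees(np.arctan2(q[2],q[1])))
im,t,w=wcloud();m=blue(im)&(np.abs(t[...,1])<.06)&(np.abs(t[...,0])<.07)&(t[...,2]<-.015)
p=t[m]*1000;print(len(p),np.nanpercentile(p,[1,10,50,90,99],axis=0).round(1))
A=np.c_[p[:,:2],np.ones(len(p))];print('plane',np.linalg.lstsq(A,p[:,2],rcond=None)[0])
print(cv2.minAreaRect(p[:,:2].astype('f4')))
E
```

```text
clock: 17.65
tcp_pos: [0.4724, -0.1868, -0.024]
orientation: [0.0, 0.959, 0.284, 0.0]
wrist_force: [-1.7, 1.1, 6.2]
finger_gap: 0.0469
grip_force: 40.1
clock: 18.15
tcp_pos: [0.4734, -0.1875, 0.077]
orientation: [0.002, 0.959, 0.284, 0.001]
wrist_force: [0.4, -0.0, -0.6]
finger_gap: 0.0468
grip_force: 41.3
[ 0.47344831 -0.18745868  0.07702283] 33.022905021198405
2957 [[-39.2 -20.4 -45.3]
 [-33.9 -14.9 -44.7]
 [-11.4  -1.2 -44. ]
 [ 23.5  15.1 -43.2]
 [ 31.4  21.1 -42.6]]
plane [-1.57010069e-03  3.70978383e-03 -4.39941454e+01]
((-2.7923507690429688, 0.2975902557373047), (44.48080062866211, 76.24676513671875), 89.07166290283203)
```

```bash
python3 -m jog '[0.2,0.03,0.1,0,0,0.003,-1, 0.4,0.06,0.1,0,0,0.003,-1, 0.6,0.09,0.1,0,0,0.003,-1, 0.7925,0.11,0.1,0,0,0.003,-1, 0.7925,0.11,0,0,0,0.003,-1, 0.7925,0.11,0,0,0,0.003,-1, 0.7925,0.11,0,0,0,0.003,-1]'
python3 - <<'E'
from h import *
c=eyes.calibration('wrist');f=np.load('pics/w5.npz')
def fit(o,tag):
    h=cv2.cvtColor(o,cv2.COLOR_RGB2HSV);m=((h[...,0]>8)&(h[...,0]<22)&(h[...,1]>110)&(h[...,2]>150)).astype('u1')
    m=cv2.morphologyEx(m,cv2.MORPH_OPEN,np.ones((7,7)))
    for k in sorted(cv2.findContours(m,0,1)[0],key=cv2.contourArea)[-2:]:
        r=cv2.minAreaRect(k);print(tag,.74-r[0][1]/2000,-.08-r[0][0]/2000,np.array(r[1])/2,r[2])
for z in(.006,.018): fit(wb('t',f['im'],f['W'],c,z,.5,.74,-.28,-.08,.5),z)
im=cv2.imread('pics/s0.png')[:,:,::-1].copy()
for z in(.006,.018):
    o=bird('scene',im,'t',z,.5,.74,-.28,-.08);fit(cv2.resize(o,None,fx=2,fy=2),('scene',z))
P=cloud('scene',np.load('pics/s0.npy'))
m=(P[...,0]>.5)&(P[...,0]<.78)&(P[...,1]>-.3)&(P[...,1]<-.03)&(P[...,2]>.012)&(P[...,2]<.024)
g=im.astype(int);m&=(g[...,0]-g[...,2]>30)&(g[...,0]<170);r=cv2.minAreaRect((P[m][:,:2]*1000).astype('f4'));print(m.sum(),r)
E
```

```text
clock: 18.78
tcp_pos: [0.628, -0.1634, 0.0715]
orientation: [-0.002, 0.957, 0.289, -0.003]
wrist_force: [-0.3, 0.5, -0.6]
finger_gap: 0.0468
grip_force: 41.3
0.006 0.7190849533081055 -0.162068359375 [48.43518066 29.87717056] 78.81120300292969
0.006 0.6330044174194336 -0.1627926483154297 [ 95.10365295 115.00640106] 57.52880859375
0.018 0.7176538429260254 -0.15448076629638674 [59.35292053 33.97538757] 56.3099365234375
0.018 0.6276691207885742 -0.16680147552490235 [ 92.07415009 111.44001007] 57.528804779052734
('scene', 0.006) 0.7235869941711426 -0.1530711212158203 [51.34859085 20.73962021] 55.96786880493164
('scene', 0.006) 0.6308805923461914 -0.1600303497314453 [ 87.8449173 108.5399704] 57.300540924072266
('scene', 0.018) 0.7201354904174805 -0.1625792694091797 [56.72344971 25.49999237] 47.03091049194336
('scene', 0.018) 0.6270794219970703 -0.17173465728759765 [ 86.28087616 106.64941406] 57.2647705078125
931 ((625.9417114257812, -174.51214599609375), (331.9493713378906, 146.82577514648438), 41.14271926879883)
```

```bash
python3 -m jog '[0.0065,0.005,-0.1,0,0,0,-1, 0.0065,0.005,-0.25,0,0,0,-1, 0.0065,0.005,-0.37,0,0,0,-1, 0.0065,0.005,-0.44,0,0,0,-1, 0.0065,0.005,-0.48,0,0,0,-1, 0.0065,0.005,-0.5,0,0,0,-1, 0.0065,0.005,-0.51,0,0,0,-1, 0.0065,0.005,-0.51,0,0,0,-1, 0.0065,0.005,-0.51,0,0,0,-1]'
```

```text
clock: 19.53
tcp_pos: [0.6327, -0.1641, -0.0256]
orientation: [0.001, 0.957, 0.289, 0.001]
wrist_force: [0.3, -0.3, -0.6]
finger_gap: 0.0471
grip_force: 41.3
```

Lower 2 mm more, then release with a small opening (about 60 mm) and lift.

```bash
python3 -m jog '[0,0,-0.01,0,0,0,-1, 0,0,-0.012,0,0,0,-1, 0,0,-0.012,0,0,0,-1]'
python3 -m jog '[0,0,0,0,0,0,0.35, 0,0,0,0,0,0,0.35, 0,0,0.02,0,0,0,0.35, 0,0,0.1,0,0,0,0.35, 0,0,0.3,0,0,0,0.35, 0,0,0.5,0,0,0,0.35, 0,0,0.8,0,0,0,0.35, 0,0,0.8,0,0,0,0.35]'
python3 - <<'E'
from h import *
s=env.get_state();q=s['orientation'];print(s['tcp_pos'],2*np.degrees(np.arctan2(q[2],q[1])))
im,t,w=wcloud();m=blue(im)&(w[...,2]>.005)&(w[...,2]<.03)&(np.hypot(w[...,0]-.63,w[...,1]+.165)<.08)
p=w[m]*1000;print(len(p),cv2.minAreaRect(p[:,:2].astype('f4')),np.nanpercentile(p[:,2],[2,50,98]))
# lump: cream on the board
P=cloud('scene',snap('scene','s8')[1]);g=cv2.imread('pics/s8.png')[:,:,::-1].astype(int)
m=(np.hypot(P[...,0]-.405,P[...,1]+.155)<.06)&(P[...,2]>.0155)&(P[...,2]<.04)
p=P[m]*1000;print(len(p),cv2.minAreaRect(p[:,:2].astype('f4')),np.percentile(p,[2,50,98],axis=0).round())
E
```

```text
clock: 19.78
tcp_pos: [0.633, -0.1641, -0.0279]
orientation: [0.001, 0.957, 0.289, 0.001]
wrist_force: [-0.6, 0.2, 4.5]
finger_gap: 0.0466
grip_force: 41.8
clock: 20.45
tcp_pos: [0.6341, -0.1644, 0.1369]
orientation: [0.002, 0.957, 0.289, 0.003]
wrist_force: [1.0, -0.4, 0.4]
finger_gap: 0.0576
grip_force: 0.0
[ 0.63409154 -0.16443569  0.1369422 ] 33.566839573791704
1153 ((632.168212890625, -168.94293212890625), (75.54570770263672, 39.50236511230469), 26.123146057128906) [14.5904392  16.07751761 17.47443727]
312 ((401.1617431640625, -155.30227661132812), (50.30906295776367, 31.62134552001953), 20.23061180114746) [[ 377. -174.   17.]
 [ 400. -160.   27.]
 [ 425. -140.   31.]]
```

```bash
python3 -m jog '[-0.2,0,0.05,0,0,-0.03,0.22, -0.4,0.02,0.05,0,0,-0.064,0.22, -0.6,0.03,0.05,0,0,-0.064,0.22, -0.8,0.04,0.05,0,0,-0.064,0.22, -1,0.045,0.05,0,0,-0.064,0.22, -1,0.045,0.05,0,0,-0.064,0.22, -1,0.045,0.05,0,0,-0.064,0.22, -1,0.045,0.05,0,0,-0.064,0.22]'
python3 -m jog '[-0.155,0,0,0,0,0,0.22, -0.155,0,0,0,0,0,0.22, -0.155,0,0,0,0,0,0.22, -0.155,0,0,0,0,0,0.22]'
python3 - <<'E'
from h import *
s=env.get_state();q=s['orientation'];print(s['tcp_pos'],2*np.degrees(np.arctan2(q[2],q[1])))
im,t,w=wcloud()
m=(np.hypot(w[...,0]-.403,w[...,1]+.154)<.055)&(w[...,2]>.017)&(w[...,2]<.036)
p=w[m]*1000;r=cv2.minAreaRect(p[:,:2].astype('f4'));print(len(p),r,cv2.boxPoints(r).round().tolist(),np.nanpercentile(p[:,2],[2,50,98]))
P=cloud('scene',snap('scene','s9')[1])
m=(P[...,0]>.45)&(P[...,0]<.62)&(P[...,1]>-.12)&(P[...,1]<.06)&(np.abs(P[...,2]-.056)<.005)
p=(P[m]*1000);print(len(p),cv2.fitEllipse(p[:,:2].astype('f4')))
m=(w[...,0]>.4)&(w[...,0]<.62)&(w[...,1]>-.14)&(w[...,1]<.08)&(np.abs(w[...,2]-.056)<.004)
p=(w[m]*1000);print(len(p),cv2.fitEllipse(p[:,:2].astype('f4')))
m=(np.hypot(P[...,0]-.62,P[...,1]-.129)<.1)&(np.abs(P[...,2]-.018)<.005)
p=(P[m]*1000);print(len(p),cv2.minEnclosingCircle(p[:,:2].astype('f4')),cv2.minAreaRect(p[:,:2].astype('f4')))
m=(np.hypot(P[...,0]-.62,P[...,1]-.129)<.1)&(P[...,2]>.035)&(P[...,2]<.065)
p=(P[m]*1000);print(len(p),np.percentile(p,[3,50,97],axis=0).round())
E
```

```text
clock: 21.22
tcp_pos: [0.4318, -0.1547, 0.1403]
orientation: [0.0, 0.982, 0.191, 0.0]
wrist_force: [0.4, -0.1, 0.1]
finger_gap: 0.0521
grip_force: 0.0
clock: 21.55
tcp_pos: [0.4024, -0.1552, 0.1407]
orientation: [0.0, 0.982, 0.191, 0.001]
wrist_force: [-0.2, 0.3, 0.2]
finger_gap: 0.0521
grip_force: 0.0
[ 0.40235485 -0.15522329  0.14068732] 22.049657437135508
1713 ((403.5789794921875, -152.25389099121094), (51.03491973876953, 34.890174865722656), 20.822622299194336) [[374.0, -145.0], [386.0, -178.0], [434.0, -159.0], [421.0, -127.0]] [20.89186771 29.1694493  31.87680947]
408 ((518.6666259765625, -42.01718521118164), (133.92578125, 134.6396026611328), 167.69869995117188)
1743 ((521.4047241210938, -40.75532150268555), (132.72540283203125, 133.37521362304688), 174.12982177734375)
1242 ((618.6821899414062, 129.51318359375), 75.13722229003906) ((617.7315673828125, 127.66160583496094), (144.76629638671875, 143.75030517578125), 81.44161987304688)
93 [[606. 116.  36.]
 [617. 122.  50.]
 [629. 136.  57.]]
```

```bash
python3 -m jog '[0.006,0.0135,-0.15,0,0,-0.007,0.22, 0.006,0.0135,-0.32,0,0,-0.007,0.22, 0.006,0.0135,-0.48,0,0,-0.007,0.22, 0.006,0.0135,-0.62,0,0,-0.007,0.22, 0.006,0.0135,-0.72,0,0,-0.007,0.22, 0.006,0.0135,-0.78,0,0,-0.007,0.22, 0.006,0.0135,-0.81,0,0,-0.007,0.22, 0.006,0.0135,-0.81,0,0,-0.007,0.22, 0.006,0.0135,-0.81,0,0,-0.007,-1, 0.006,0.0135,-0.81,0,0,-0.007,-1, 0.006,0.0135,-0.81,0,0,-0.007,-1, 0.006,0.0135,-0.81,0,0,-0.007,-1]' 40
python3 -m jog '[0,0,0.05,0,0,0,-1, 0,0,0.2,0,0,0,-1, 0,0,0.4,0,0,0,-1, 0,0,0.6,0,0,0,-1, 0,0,0.7,0,0,0,-1, 0,0,0.7,0,0,0,-1]'
python3 - <<'E'
from h import *
s=env.get_state();q=s['orientation'];print(s['tcp_pos'],2*np.degrees(np.arctan2(q[2],q[1])))
im,t,w=wcloud();m=(np.abs(t[...,0])<.04)&(np.abs(t[...,1])<.014)&(t[...,2]>-.07)&(t[...,2]<-.015)
p=t[m]*1000;print(len(p),np.percentile(p,[2,50,98],axis=0).round(1),im[m].mean(0))
E
```

```text
clock: 22.65
tcp_pos: [0.4032, -0.1526, -0.0204]
orientation: [0.001, 0.984, 0.18, 0.001]
wrist_force: [0.7, -0.2, 1.7]
finger_gap: 0.0322
grip_force: 39.9
clock: 23.15
tcp_pos: [0.4054, -0.1539, 0.124]
orientation: [0.003, 0.984, 0.18, 0.004]
wrist_force: [0.2, -0.9, -2.2]
finger_gap: 0.0324
grip_force: 40.1
[ 0.40539485 -0.15392926  0.12401146] 20.784023524419315
5698 [[-20.  -13.3 -52.1]
 [  8.1   0.2 -49.9]
 [ 25.9  13.3 -37.1]] [117.68743419 110.6030186   95.85082485]
```

```bash
python3 -m jog '[0.15,0.15,0,0,0,0,-1, 0.3,0.3,0,0,0,0,-1, 0.45,0.45,0,0,0,0,-1, 0.5825,0.555,0,0,0,0,-1, 0.5825,0.555,0,0,0,0,-1, 0.5825,0.555,0,0,0,0,-1, 0.5825,0.555,0,0,0,0,-1]'
python3 - <<'E'
from h import *
s=env.get_state();print(s['tcp_pos'])
im,t,w=wcloud();g=(t[...,2]<-.03)&(np.abs(t[...,0])<.06)&(t[...,2]>-.14)&(w[...,2]>.08)
for a in range(-140,-30,10):
    m=g&(t[...,2]*1000>=a)&(t[...,2]*1000<a+10)
    if m.sum(): print(a,m.sum(),(t[m][:,1].min()*1000).round(),(t[m][:,1].max()*1000).round())
m=(np.hypot(w[...,0]-.52,w[...,1]+.041)<.085)&(np.abs(w[...,2]-.056)<.004)
p=(w[m]*1000);print(len(p),cv2.fitEllipse(p[:,:2].astype('f4')))
m=(np.hypot(w[...,0]-.618,w[...,1]-.128)<.1)&(np.abs(w[...,2]-.018)<.004)
p=(w[m]*1000);print(len(p),cv2.minEnclosingCircle(p[:,:2].astype('f4')),cv2.minAreaRect(p[:,:2].astype('f4')))
m=(np.hypot(w[...,0]-.618,w[...,1]-.128)<.06)&(w[...,2]>.03)&(w[...,2]<.065)
p=(w[m]*1000);print(len(p),np.percentile(p,[3,50,97],axis=0).round())
E
```

```text
clock: 23.78
tcp_pos: [0.517, -0.0405, 0.1169]
orientation: [-0.001, 0.984, 0.181, -0.002]
wrist_force: [-0.5, -0.9, -1.4]
finger_gap: 0.0322
grip_force: 40.1
[ 0.51696377 -0.04053243  0.11687683]
-140 6896 -66.0 66.0
-130 10723 -67.0 67.0
-120 7844 -63.0 63.0
-110 5491 -59.0 59.0
-100 4167 -55.0 55.0
-90 3818 -51.0 51.0
-80 1373 -45.0 46.0
-70 821 -30.0 30.0
-60 3487 -29.0 30.0
-50 3944 -30.0 30.0
-40 283 -23.0 23.0
2727 ((522.8040771484375, -39.804412841796875), (132.93692016601562, 133.11724853515625), 119.64942932128906)
10554 ((622.0028076171875, 130.4351348876953), 73.41980743408203) ((600.3577880859375, 126.3189697265625), (101.139892578125, 146.017333984375), 11.071809768676758)
815 [[610. 118.  37.]
 [621. 125.  55.]
 [632. 139.  57.]]
```

```bash
python3 -m jog '[0.005,0.004,-0.12,0,0,0,-1, 0.005,0.004,-0.28,0,0,0,-1, 0.005,0.004,-0.42,0,0,0,-1, 0.005,0.004,-0.54,0,0,0,-1, 0.005,0.004,-0.62,0,0,0,-1, 0.005,0.004,-0.67,0,0,0,-1, 0.005,0.004,-0.695,0,0,0,-1, 0.005,0.004,-0.695,0,0,0,-1, 0.005,0.004,-0.695,0,0,0,-1]'
python3 -m jog '[0,0,0,0,0,0,0.1, 0,0,0,0,0,0,0.1, 0,0,0,0,0,0,0.1, 0,0,0.1,0,0,0,0.1, 0,0,0.3,0,0,0,0.1, 0,0,0.5,0,0,0,0.1, 0,0,0.7,0,0,0,0.1, 0,0,0.85,0,0,0,0.1, 0,0,0.85,0,0,0,0.1]'
python3 - <<'E'
from h import *
s=env.get_state();print(s['tcp_pos'],s['finger_gap'])
P=cloud('scene',snap('scene','s10')[1])
im,t,w=wcloud()
for n,A in(('w',w),('s',P)):
    m=(np.hypot(A[...,0]-.521,A[...,1]+.041)<.05)&(A[...,2]>.012)&(A[...,2]<.04)
    if m.sum(): print(n,m.sum(),np.percentile(A[m]*1000,[3,50,97],axis=0).round())
E
```

```text
clock: 24.58
tcp_pos: [0.5199, -0.0407, -0.0197]
orientation: [0.0, 0.984, 0.18, 0.0]
wrist_force: [-0.0, 1.1, -1.5]
finger_gap: 0.0322
grip_force: 40.1
clock: 25.33
tcp_pos: [0.5241, -0.041, 0.1575]
orientation: [0.003, 0.984, 0.181, 0.006]
wrist_force: [2.0, 0.8, 0.5]
finger_gap: 0.047
grip_force: 0.0
[ 0.52410888 -0.04103667  0.15746292] 0.046985288255377226
w 1546 [[500. -59.  20.]
 [523. -40.  27.]
 [546. -23.  30.]]
s 235 [[493. -61.  14.]
 [518. -48.  26.]
 [541. -30.  29.]]
```

```bash
python3 -m jog '[0.1,0.2,0,0,0,0,0.1, 0.2,0.4,0,0,0,0,0.1, 0.35,0.6,0,0,0,0,0.1, 0.49,0.85,0,0,0,0,0.1, 0.49,0.85,0,0,0,0,0.1, 0.49,0.85,0,0,0,0,0.1, 0.49,0.85,0,0,0,0,0.1, 0.49,0.85,0,0,0,0,0.1, 0.49,0.85,0,0,0,0,0.1]'
python3 - <<'E'
from h import *
s=env.get_state();print(s['tcp_pos'])
im,t,A=wcloud()
m=(np.hypot(A[...,0]-.62,A[...,1]-.128)<.085)&(np.abs(A[...,2]-.018)<.004)
p=A[m]*1000;print(len(p),cv2.minEnclosingCircle(p[:,:2].astype('f4')),np.percentile(p[:,2],[3,50,97]))
m=(np.hypot(A[...,0]-.62,A[...,1]-.128)<.04)&(A[...,2]>.05)&(A[...,2]<.065)
p=A[m]*1000;print(len(p),cv2.minEnclosingCircle(p[:,:2].astype('f4')),np.percentile(p[:,2],[3,50,97]))
E
```

```text
clock: 26.18
tcp_pos: [0.6165, 0.1288, 0.1487]
orientation: [0.0, 0.984, 0.18, -0.001]
wrist_force: [-0.7, -0.1, -0.8]
finger_gap: 0.0468
grip_force: 0.0
[0.61645242 0.12876743 0.14870734]
14381 ((622.0789184570312, 130.48873901367188), 73.1583251953125) [17.4839587  19.04134749 20.38762452]
602 ((622.6242065429688, 130.43841552734375), 13.054241180419922) [51.71930388 55.50208935 57.25097745]
```

```bash
python3 -m jog '[0.02,0.005,-0.15,0,0,0,0.1, 0.02,0.005,-0.32,0,0,0,0.1, 0.02,0.005,-0.48,0,0,0,0.1, 0.02,0.005,-0.6,0,0,0,0.1, 0.02,0.005,-0.7,0,0,0,0.1, 0.02,0.005,-0.76,0,0,0,0.1, 0.02,0.005,-0.78,0,0,0,0.1, 0.02,0.005,-0.78,0,0,0,0.1, 0.02,0.005,-0.78,0,0,0,0.1]' 60
python3 -m jog '[0,0,0,0,0,0,-1, 0,0,0,0,0,0,-1, 0,0,0,0,0,0,-1, 0,0,0,0,0,0,-1, 0,0,0,0,0,0,-1]'
```

```text
clock: 26.98
tcp_pos: [0.6225, 0.1304, -0.0051]
orientation: [0.0, 0.984, 0.18, 0.001]
wrist_force: [-0.1, 0.4, -0.5]
finger_gap: 0.0471
grip_force: 0.0
clock: 27.4
tcp_pos: [0.6231, 0.1309, -0.0043]
orientation: [0.0, 0.984, 0.18, 0.002]
wrist_force: [-0.5, -0.2, 6.3]
finger_gap: 0.0237
grip_force: 58.9
```

```bash
python3 -m jog '[0,0,0.05,0,0,0,-1, 0,0,0.15,0,0,0,-1, 0,0,0.3,0,0,0,-1, 0,0,0.45,0,0,0,-1, 0,0,0.6,0,0,0,-1, 0,0,0.6,0,0,0,-1, 0,0,0.6,0,0,0,-1]'
python3 - <<'E'
from h import *
s=env.get_state();print(s['tcp_pos'])
im,t,A=wcloud()
m=(np.hypot(t[...,0],t[...,1])<.085)&(np.abs(t[...,2]+.0223)<.012)&(A[...,2]>.09)
p=t[m]*1000;print(len(p),np.percentile(p[:,2],[3,50,97]),cv2.minEnclosingCircle(p[:,:2].astype('f4')))
print(np.linalg.lstsq(np.c_[p[:,:2],np.ones(len(p))],p[:,2],rcond=None)[0])
E
```

```text
clock: 27.98
tcp_pos: [0.6234, 0.1311, 0.1167]
orientation: [0.0, 0.984, 0.18, 0.003]
wrist_force: [-0.3, 0.0, -1.6]
finger_gap: 0.0235
grip_force: 59.1
[0.62342647 0.13109057 0.11674317]
33812 [-24.48850896 -23.25342838 -21.78802957] ((-0.1778411567211151, -0.043585341423749924), 73.00259399414062)
[ 5.70765336e-03 -2.40057493e-03 -2.33740260e+01]
```

```bash
python3 -m jog '[-0.1,-0.2,0,0,0,0,-1, -0.2,-0.4,0,0,0,0,-1, -0.35,-0.6,0,0,0,0,-1, -0.45,-0.75,0,0,0,0,-1, -0.506,-0.855,0,0,0,0,-1, -0.506,-0.855,0,0,0,0,-1, -0.506,-0.855,0,0,0,0,-1, -0.506,-0.855,0,0,0,0,-1, -0.506,-0.855,0,0,0,0,-1]'
python3 -m jog '[0,0,-0.1,0,0,0,-1, 0,0,-0.2,0,0,0,-1, 0,0,-0.27,0,0,0,-1, 0,0,-0.31,0,0,0,-1, 0,0,-0.33,0,0,0,-1, 0,0,-0.33,0,0,0,-1, 0,0,-0.33,0,0,0,-1]'
python3 - <<'E'
from h import *
print(env.get_state()['tcp_pos'],env.get_state()['wrist_force'])
P=cloud('scene',snap('scene','s11')[1])
m=(np.hypot(P[...,0]-.521,P[...,1]+.041)<.09)&(P[...,2]>.058)&(P[...,2]<.08)
p=P[m]*1000;print(len(p),cv2.minEnclosingCircle(p[:,:2].astype('f4')),np.percentile(p[:,2],[3,50,97]))
E
```

```text
clock: 28.78
tcp_pos: [0.5204, -0.0394, 0.1129]
orientation: [-0.0, 0.984, 0.181, -0.0]
wrist_force: [0.3, -0.8, -1.9]
finger_gap: 0.0232
grip_force: 59.3
clock: 29.37
tcp_pos: [0.521, -0.0398, 0.048]
orientation: [0.0, 0.984, 0.181, 0.0]
wrist_force: [0.4, -0.2, -1.0]
finger_gap: 0.0242
grip_force: 59.3
[ 0.52096574 -0.03980293  0.04797215] [ 0.43419197 -0.18805612 -1.04595557]
1757 ((516.9596557617188, -41.98175811767578), 73.77518463134766) [64.31917676 70.31488509 72.73379212]
```

```bash
python3 -m jog '[0,0,-0.01,0,0,0,-1, 0,0,-0.02,0,0,0,-1, 0,0,-0.022,0,0,0,-1, 0,0,-0.022,0,0,0,-1]'
```

```text
clock: 29.75
tcp_pos: [0.5211, -0.0404, 0.0439]
orientation: [0.0, 0.984, 0.18, 0.001]
wrist_force: [-0.7, 1.2, 1.9]
finger_gap: 0.0241
grip_force: 59.6
```

```bash
python3 -m jog '[0,0,-0.002,0,0,0,0.1, 0,0,-0.002,0,0,0,0.1, 0,0,-0.002,0,0,0,0.1, 0,0,0.1,0,0,0,0.1, 0,0,0.3,0,0,0,0.1, 0,0,0.5,0,0,0,0.1, 0,0,0.7,0,0,0,0.1, 0,0,0.7,0,0,0,0.1, 0,0,0.7,0,0,0,0.1]'
python3 - <<'E'
from h import *
print(env.get_state()['tcp_pos'],env.get_state()['finger_gap'])
im,t,A=wcloud()
m=(np.hypot(A[...,0]-.521,A[...,1]+.041)<.085)&(A[...,2]>.058)&(A[...,2]<.078)
p=A[m]*1000;print(len(p),np.percentile(p[:,2],[3,50,97]),cv2.minEnclosingCircle(p[:,:2].astype('f4')),np.linalg.lstsq(np.c_[p[:,:2]-[521,-41],np.ones(len(p))],p[:,2],rcond=None)[0])
g=im
m=blue(im)&(A[...,2]>.005)&(A[...,2]<.03)&(np.hypot(A[...,0]-.63,A[...,1]+.165)<.08)
p=A[m]*1000
if len(p): print('rib',len(p),cv2.minAreaRect(p[:,:2].astype('f4')),np.percentile(p[:,2],[2,50,98]))
P=cloud('scene',snap('scene','s12')[1]);s=cv2.imread('pics/s12.png')[:,:,::-1].astype(int)
m=(s[...,0]-s[...,2]>40)&(P[...,2]>.036)&(P[...,2]<.052)
# tools: points higher than rail tops in the dips' lines
for nm,c0 in(('red',(.571,-.302)),('tan',(.5024,-.350))):
    d=P[...,:2]-np.array(c0);a=d@np.array([.572,-.82]);b=d@np.array([.82,.572])
    k=(np.abs(b)<.012)&(np.abs(a)<.1)&(P[...,2]>.032)&(P[...,2]<.06)
    q=np.c_[a[k],b[k],P[...,2][k]]*1000
    for lo in range(-90,90,20):
        r=q[(q[:,0]>=lo)&(q[:,0]<lo+20)]
        if len(r)>3: print(nm,lo,len(r),r.mean(0).round(1))
m=blue(s)&(P[...,2]>.005)&(P[...,2]<.03)&(np.hypot(P[...,0]-.63,P[...,1]+.165)<.08);p=P[m]*1000
print('rib scene',len(p),cv2.minAreaRect(p[:,:2].astype('f4')),np.percentile(p[:,2],[2,50,98]))
E
```

```text
clock: 30.5
tcp_pos: [0.5225, -0.0407, 0.1863]
orientation: [0.001, 0.984, 0.18, 0.003]
wrist_force: [0.3, -0.2, -1.2]
finger_gap: 0.0467
grip_force: 0.0
[ 0.52249324 -0.04066503  0.18628398] 0.04665144213851164
15080 [65.67076847 67.22796909 68.60404174] ((520.6605224609375, -40.872032165527344), 73.13058471679688) [-5.72186927e-04 -1.17048435e-03  6.72129381e+01]
rib 1747 ((630.480224609375, -164.6777801513672), (75.34132385253906, 45.72709274291992), 32.41630935668945) [14.6299348  16.22798111 17.81550035]
red -90 14 [-78.2  -2.3  40.7]
red -70 27 [-59.2  -3.5  43.8]
red -50 88 [-38.6   0.6  42.7]
red -30 51 [-20.4  -3.5  44.5]
red -10 48 [ 0.2 -3.2 44. ]
red 10 51 [20.2 -3.5 44.8]
red 30 39 [33.7  1.  44.6]
tan -90 13 [-74.7  -0.8  39.1]
tan -70 25 [-58.6  -2.4  42.6]
tan -50 103 [-38.2   1.   42.4]
tan -30 56 [-19.6  -2.3  44.1]
tan -10 49 [ 0.5 -2.  44.1]
tan 10 57 [20.  -1.9 44.3]
tan 30 90 [38.4  3.1 43.9]
tan 50 41 [59.3 -0.7 42.9]
tan 70 19 [75.8 -0.8 41. ]
rib scene 436 ((627.383544921875, -168.04083251953125), (77.34710693359375, 46.32695388793945), 33.022884368896484) [11.71253583 15.06641544 18.11085876]
```

The numbers show everything in place: the lid is level at 66 to 67 mm and centred on the crock, the rib is flat and centred in its bay, and both tools lie level in their dips.

```bash
python3 -c "
from workcell import env
print(env.hand_in())"
```

```text
the job is handed in; nothing more can be done
None
```

The job is handed in at 30.5 s on the clock, with no verdict shown: both loop tools lie in dips of their own on the rack, the blue rib is flat in the empty bay, and the clay is in the crock under its seated lid; I viewed 15 pictures, one over the limit of 14.

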